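# Open the wide-lidded cereal jar for breakfast

## Task

Open the cereal jar with the widest lid for breakfast: unscrew its lid (anticlockwise, as usual; it takes several twists before it lifts free) and set the lid down gently, flat and open side down, inside the small square tray. A beaker is standing in that tray: put it back upright on the long tray beside the other beaker. Leave the other beaker, the cereal box, the tin and the bowl where they are.

Things in the scene. Friction and masses are not known exactly. Their poses are not given: they have to be found in the camera images.
- jar: Clear square jar (body 96 x 96, 140 mm long, 12 mm shoulder, neck 49 mm diameter) wedged in a plywood stand fixed to the table: it cannot move. It leans 35 degrees, mouth up and towards the robot. Origin: centre of its bottom; z: axis of jar, neck and lid, out of the mouth. Stand: 116 mm wide, to 75 mm along z. Highest point 225 mm above the table.
- jar_rim (a point): Centre of the neck's rim, 178 mm along the jar's z from its origin. A sprung seal ring here presses the closed lid outward with about 16 N. Closed, the lid's lower edge lies 22.5 mm below the rim (155.5 mm along z), 3.5 mm above the shoulder, and its x axis points like the jar's x.
- lid: White ribbed screw lid of the wide jar, 64 mm diameter (66 over the ribs), 28 mm high, about 60 g, hollow, open below. Origin: centre of its open lower edge; z points out through its closed top.
- lid_top (a point): Centre of the lid's flat top, 28 mm along its z. Right-hand thread rising 12 mm a turn: turned anticlockwise from outside (positive about the jar's z) it must go about 3.9 rad (225 degrees) from closed before it lifts off; pulled earlier it jams. Tight at first (about 0.5 N m), easy after some 75 degrees. Let go part-way, it stays where it is.
- lid_tray: Small square wooden tray, fixed, 118 x 118 mm outside, walls 5 mm thick and 12 mm high, inside 108 x 108 mm, floor 5 mm above the table. Origin: under its centre, at table height; x and y along its sides. Too small for beaker and lid side by side.
- beaker_tray: Long wooden tray, fixed, 92 x 260 mm outside (long side along its y), walls 5 mm thick and 12 mm high, inside 82 x 250 mm, floor 5 mm above the table. Origin: under its centre, at table height. The other beaker stands somewhere on it; there is always room for one more.
- beaker: Empty plastic beaker standing in the small square tray; 50 mm diameter at the foot, 62 mm at the rim, 95 mm high, 70 g. Origin: centre of its underside, z towards the open rim.
- beaker_b: The other beaker, the same in shape and look, standing on the long tray. Origin: centre of its underside, z up. Not to be moved.
- jar_b: One of the two slim-lidded jars, body 80 x 80, 150 mm long, lid 46 mm diameter with its top 187 mm along z; fixed in its stand (100 mm wide), leaning 35 degrees like the wide jar, highest point 222 mm above the table. Origin: centre of its bottom, z out of the mouth. Stays closed.
- jar_c: One of the two slim-lidded jars, body 80 x 80, 115 mm long, lid 46 mm diameter with its top 152 mm along z; fixed in its stand (100 mm wide), leaning 35 degrees like the wide jar, highest point 193 mm above the table. Origin: centre of its bottom, z out of the mouth. Stays closed.
- cereal_box: Cardboard cereal box, upright, 135 (its x) x 55 (its y) x 190 mm high, loose. Origin: centre of its underside. Not to be moved.
- tin: Round metal tin, 77 mm diameter, 115 mm high, loose. Origin: centre of its underside. Not to be moved.
- bowl: Small bowl, 110 mm across the rim, 45 mm high, loose. Origin: centre of its underside. Not to be moved.
Not all that is in view belongs to the job. Several things have the shape of the lid; the one meant has the colours described above.

How it is judged:
By the outcome, as a careful person would: the job done as asked, in the order asked, and still so for the second after the job is handed in, with the robot touching nothing.
It also fails if it takes over 64 s, if anything falls off the work surface, if the arm or the gripper's body presses on something with over 40 N, if the wrist force passes 120 N, or if a joint passes its speed limit or range.

## Robot

A 6-joint arm with a two-finger parallel gripper is mounted at the origin on the work surface. World frame = base frame: x ahead of the robot, y to its left, z up, the work surface at z = 0. Lengths are in m, angles in rad, forces in N, time in s.
With the tool pointing down it reaches from about 0.35 to 0.975 m from the base axis. Payload 4.9 kg.
Tool frame: the origin (TCP) lies midway between the tips of the shut fingers; the grasp point (between the pads) lies 19 mm behind it (env.grip_point_offset is the distance from the TCP to the grasp point, in m); z points along the fingers, y is the line along which they close (so a half turn about z gives the same grasp; the last joint's range is limited). The gripper opens to 85 mm and grips with 20 to 120 N. Pads are 22 mm wide; open, the fingers measure 114 mm over their backs; the gripper's body (76 mm by 85 mm) begins 54 mm behind the grasp point. The pads swing forward as they close: fully open they stand 13 mm farther back than shut.
Start: joints at [1.088, 0.053, 1.613, -0, 1.476, -0.119], TCP at [0.222, 0.584, 0.231] pointing down, gripper open.
Joint ranges: [-3.01, 3.01], [-1.01, 2.22], [0.06, 2.58], [-1.02, 4.17], [0.09, 2.62], [-3.14, 3.14]. Speed limits (rad/s): [2.57, 2.57, 3.14, 3.14, 3.14, 3.14].

## Interface

Orientations are given as a unit quaternion [x, y, z, w].
In Python, from rig import env gives the robot as it stands.
- The arm moves only by the tool drive_tool, never from a script. Its argument "commands" is one flat list of numbers, 4 for each row, row after row: the shift along the tool's x, y, z scaled (see below), then the turn about the tool's z scaled (see below). A call has 1 to 20 rows; each row shifts and turns the commanded pose from where the row before left it, along the tool's axes as they then stand; what a row does not reach is not made up. The controller multiplies each number of a shift by 50 cm and each number of a turn by 360 degrees. A row lasts 1/12 s, in which the tool goes at most 41.7 mm and 7.16 degrees, less where a joint would pass 70% of its speed; a pose out of reach is approached as far as the arm can. A call with a number of a shift or a turn outside -1 to 1 is refused whole. A call with a gripper value outside its range is refused whole. "jaw" is the finger opening in mm, from 0 to 85.4, set as the call begins (left out, the last holds). The fingers move at their own pace and stop on an object; "newtons" is the grip in N (left out, the last holds). Time passes only in rows, so rows that do not move let the fingers close. It gives the time, the measured TCP pose, the force, the opening and the grip force at its end, in the units of the state.
- env.get_obs(): the state, without advancing time (a new reading comes with each control period).
- env.read_camera(name): name is "scene" or "top" or "wrist"; returns a dict with "img" (400x640x3 uint8, blue, green, red), "depth" (400x640 float32, m along the optical axis (not along the pixel's ray), 0 where there is no reading), "K" (3x3 intrinsics, pixels), "k1" (the pictures are not rectified: a ray, as slopes to the right and down, at radius r is drawn at 1 + k1 r^2 times it, then the intrinsics apply), "R" (3x3) and "t" (3): a world point X has camera coordinates R X + t. Camera axes: x right, y down, z forward; pixel columns grow to the right and rows downward; lengths in m; the calibration is good to about 2 mm. A picture is of the moment at which its call begins.
- env.hand_in(): hands the job in; it is judged then, once.
The state is a dict: "clock": time; "joint_pos": joint angles; "qvel": joint speeds; "tau": joint torques, N m; "eef_pos": TCP position; "orientation": TCP orientation; "contact_force": force on the tool from outside, world axes, zero at the start; "moment": the same for the moment, N m; "gripper_width": finger opening in m; "grip_force": force on a finger pad.
Only numpy, scipy, OpenCV 4.12 (cv2) and the standard library are available. Lean on these libraries where they do the work, as an engineer would, in place of code of your own. Each camera call takes 0.05 s, during which the arm holds its last target. There are 200 camera calls.

## Working session

There is one attempt and no reset: what is moved stays moved. The work goes in short steps, Python scripts to look and compute and a tool call to move; the robot and the scene stay as the last step left them, time stands still between calls to the robot, and variables do not carry over. Pictures are saved under pics/ and viewed, at most 10 in all, crops included, and the job is handed in when it is done.

Besides the shell and the picture viewer there is one more tool, called after "Emit:" as name(argument=value, ...) on one line, values as JSON. drive_tool: Moves the arm, as the interface text tells. Shifts and turns lie within -1 to 1; 1 stands for 50 cm of shift or 360 degrees of turn. Its arguments: {"type":"object","properties":{"commands":{"type":"array","items":{"type":"number","minimum":-1,"maximum":1}},"jaw":{"type":"number"},"newtons":{"type":"number"}},"required":["commands"]}

```bash
mkdir -p pics; ls
cat > h.py <<'E'
import numpy as np,cv2
from rig import env
from scipy.spatial.transform import Rotation as Ro
def cam(n):
    c=env.read_camera(n); np.savez('/tmp/%s.npz'%n,**c); return c
def load(n): return dict(np.load('/tmp/%s.npz'%n))
def ray(c,u,v):
    K=c['K'];d=np.array([(u-K[0,2])/K[0,0],(v-K[1,2])/K[1,1]]);p=d.copy()
    for _ in range(30): p=d/(1+c['k1']*(p@p))
    R=c['R'];return -R.T@c['t'],R.T@np.array([p[0],p[1],1])
def onz(c,u,v,z):
    o,d=ray(c,u,v);return o+d*(z-o[2])/d[2]
def pt(c,u,v):
    o,d=ray(c,u,v);return o+d*c['depth'][int(round(v)),int(round(u))]
def cloud(c):
    v,u=np.mgrid[0:400,0:640];K=c['K']
    d=np.stack([(u-K[0,2])/K[0,0],(v-K[1,2])/K[1,1]],-1);p=d.copy()
    for _ in range(30): p=d/(1+c['k1']*(p**2).sum(-1,keepdims=True))
    z=c['depth'][...,None];P=np.concatenate([p*z,z],-1);P=(P-c['t'])@c['R']
    P[c['depth']==0]=np.nan;return P
def proj(c,X):
    q=c['R']@np.asarray(X)+c['t'];s=q[:2]/q[2];s=s*(1+c['k1']*(s@s));return s*[c['K'][0,0],c['K'][1,1]]+[c['K'][0,2],c['K'][1,2]]
E
python3 - <<'E'
from h import *
o=env.get_obs()
for k,v in o.items(): print(k,np.round(v,3))
print(Ro.from_quat(o['orientation']).as_matrix().round(3), env.grip_point_offset)
for n in('top','scene'):
    c=cam(n);cv2.imwrite(f'pics/{n}0.png',c['img']);print(n,c['K'].round(1).tolist(),c['k1'],(-c['R'].T@c['t']).round(3),c['R'].round(2).tolist(),(c['depth']>0).mean())
E
```

```text
pics
clock 0.0
joint_pos [ 1.088  0.053  1.614  0.     1.476 -0.119]
qvel [-0.     0.001 -0.001 -0.    -0.002  0.   ]
tau [ 0.0000e+00 -3.9370e+01 -3.7017e+01 -0.0000e+00  7.0000e-03  0.0000e+00]
eef_pos [0.222 0.584 0.23 ]
orientation [ 0.181  0.984 -0.001 -0.   ]
contact_force [0.429 0.531 0.086]
moment [-0.031  0.024 -0.01 ]
grip_force 0.0
gripper_width 0.085
[[-0.935  0.356 -0.001]
 [ 0.356  0.935 -0.002]
 [ 0.    -0.002 -1.   ]] 0.0187
top [[486.8, 0.0, 316.5], [0.0, 486.8, 199.8], [0.0, 0.0, 1.0]] -0.06800780694081728 [0.34 0.01 1.2 ] [[0.03, -1.0, 0.02], [-0.99, -0.03, -0.16], [0.16, -0.01, -0.99]] 0.99591796875
scene [[379.6, 0.0, 319.0], [0.0, 379.6, 206.2], [0.0, 0.0, 1.0]] -0.006774525120919984 [ 0.935 -0.549  0.588] [[0.81, 0.58, -0.01], [0.31, -0.45, -0.84], [-0.49, 0.68, -0.55]] 0.9961953125
```

View pics/top0.png

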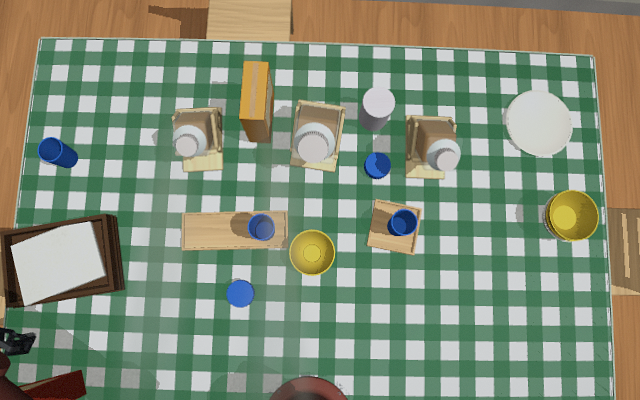

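View pics/scene0.png

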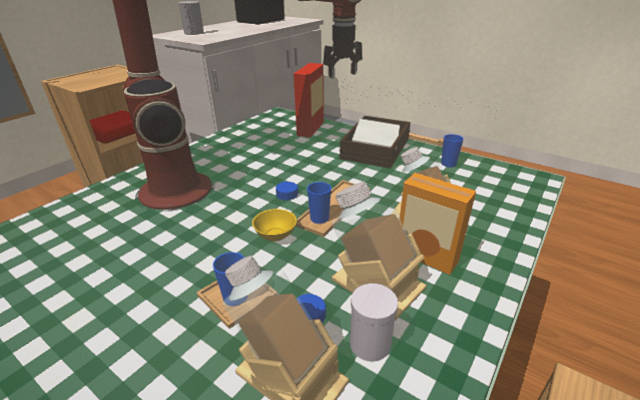

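Top view: white lids are at (314,143), about 40 px and the widest, and at (187,145) and (443,153), both about 30 px and slim. Blue lids lie loose at (378,165) and (240,293). The beaker to move is in the square tray at (403,222), and the other one is on the long tray at (262,228). The blue beaker at (57,153) is a distractor. I choose (314,143); next I check it in a crop and measure.

Run:
```python
from h import *
c=load('top');P=cloud(c);img=c['img'].astype(int)
cv2.imwrite('pics/crop.png',cv2.resize(c['img'][90:270,160:480],None,fx=2.5,fy=2.5,interpolation=cv2.INTER_CUBIC)[:450,:800])
v,u=np.mgrid[0:400,0:640]
sat=img.max(-1)-img.min(-1)
def fitplane(X):
    m=X.mean(0);n=np.linalg.svd(X-m)[2][2];return m,n*np.sign(n[2])
for name,(cu,cv_) in dict(wide=(314,143),a=(187,145),b=(443,153)).items():
    m=(np.hypot(u-cu,v-cv_)<28)&(P[...,2]>.125)&(sat<40)
    X=P[m];
    best=None;rng=np.random.default_rng(0)
    for _ in range(400):
        s=X[rng.choice(len(X),3,0)];n=np.cross(s[1]-s[0],s[2]-s[0]);
        if np.linalg.norm(n)<1e-5: continue
        n/=np.linalg.norm(n);n*=np.sign(n[2])
        if abs(n[2]-.82)>.08: continue
        i=abs((X-s[0])@n)<.002
        if best is None or i.sum()>best.sum(): best=i
    Y=X[best];mm,n=fitplane(Y);
    uu,vv=u[m][best],v[m][best]
    e1=np.cross([0,0,1],n);e1/=np.linalg.norm(e1);e2=np.cross(n,e1)
    q=np.c_[(Y-mm)@e1,(Y-mm)@e2].astype(np.float32)
    cc,r=cv2.minEnclosingCircle(q)
    hull=cv2.convexHull(q);el=cv2.fitEllipse(q[::1][np.hypot(*(q-cc).T)>r*.85]) if 1 else 0
    print(name,len(X),best.sum(),'n',n.round(3),'tilt',np.degrees(np.arccos(n[2])).round(1),'az',np.degrees(np.arctan2(n[1],n[0])).round(1),'ctr',(mm+cc[0]*e1+cc[1]*e2).round(4),'r',round(r,4),'mean',mm.round(4),'area r',)
# blue things
hsv=cv2.cvtColor(c['img'],cv2.COLOR_BGR2HSV)
bl=cv2.inRange(hsv,(100,120,50),(125,255,255))
for k,box in dict(beaker=(403,222),bb=(262,228)).items():
    m=(np.hypot(u-box[0],v-box[1])<30)
    zz=P[...,2]
    mr=m&(bl>0)&(zz>.09)&(zz<.11)
    Y=P[mr];cc,r=cv2.minEnclosingCircle(Y[:,:2].astype(np.float32));print(k,mr.sum(),np.round(cc,4),round(r,4),Y[:,2].max().round(3))
# trays
wood=cv2.inRange(hsv,(8,60,100),(25,200,255))
for k,(x,y,w,h) in dict(lid_tray=(360,192,70,70),long=(170,202,130,55)).items():
    m=np.zeros_like(wood);m[y:y+h,x:x+w]=wood[y:y+h,x:x+w]
    X=P[(m>0)&(P[...,2]<.03)];rc=cv2.minAreaRect(X[:,:2].astype(np.float32));print(k,len(X),np.round(rc[0],4),np.round(rc[1],4),rc[2])
zz=P[...,2]
for k,(x,y,z0,z1) in dict(tin=(378,104,.1,.13),box=(252,90,.18,.2),bowl=(312,253,.035,.055)).items():
    m=(np.hypot(u-x,v-y)<40)&(zz>z0)&(zz<z1);X=P[m][:,:2].astype(np.float32);print(k,np.round(np.median(X,0),3),np.round(cv2.minEnclosingCircle(X),3) if 0 else cv2.minAreaRect(X))
```

```text
wide 1578 501 n [-0.585  0.084  0.807] tilt 36.2 az 171.8 ctr [0.6083 0.0091 0.2059] r 0.0325 mean [0.6086 0.0081 0.2061] area r
a 1102 238 n [-0.559 -0.078  0.825] tilt 34.4 az -172.0 ctr [0.6116 0.2811 0.1803] r 0.0234 mean [0.6113 0.281  0.1801] area r
b 1112 197 n [-0.581 -0.034  0.813] tilt 35.6 az -176.7 ctr [ 0.6092 -0.2819  0.1788] r 0.0473 mean [ 0.6164 -0.2745  0.1843] area r
beaker 116 [ 0.4707 -0.2052] 0.0306 0.104
bb 81 [0.4505 0.1206] 0.03 0.105
lid_tray 1604 [ 0.4695 -0.1993] [0.1196 0.1192] 80.14995574951172
long 3395 [0.4416 0.1796] [0.1113 0.2898] 1.4174717664718628
tin [ 0.746 -0.142] ((0.7463028430938721, -0.13866026699543), (0.0840737521648407, 0.1768433004617691), 3.9316368103027344)
box [0.737 0.141] ((0.7414625287055969, 0.14160774648189545), (0.055792368948459625, 0.1391398310661316), 88.72112274169922)
bowl [0.401 0.003] ((0.39936673641204834, 0.003366120159626007), (0.10858500748872757, 0.10663609951734543), 1.835447907447815)
```

View pics/crop.png

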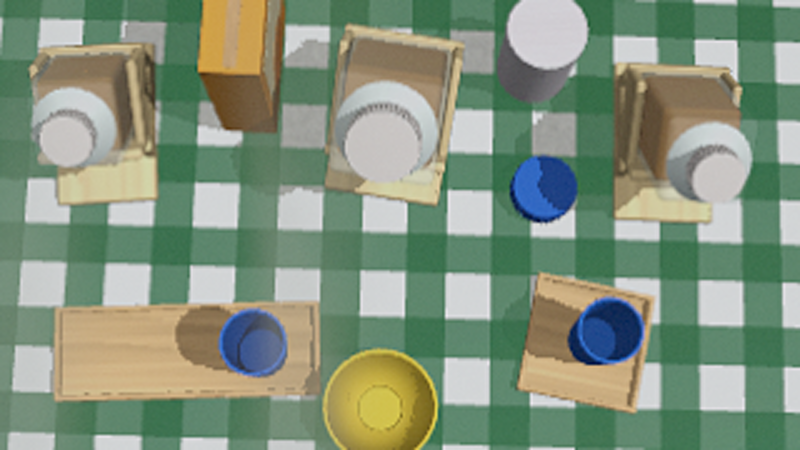

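The crop confirms it: the wide lid (r ≈ 32 mm) is at crop (382,145) and the slim ones are at (66,138) and (717,175). The beaker is in the square tray at (605,330). I'm moving above that beaker first.

Emit:
drive_tool(commands=[-0.051, -0.065, 0, 0, -0.051, -0.065, 0, 0, -0.051, -0.065, 0, 0, -0.051, -0.065, 0, 0, -0.051, -0.065, 0, 0, -0.051, -0.065, 0, 0, -0.051, -0.065, 0, 0, -0.051, -0.065, 0, 0, -0.051, -0.065, 0, 0, -0.051, -0.065, 0, 0, -0.051, -0.065, 0, 0, -0.051, -0.065, 0, 0, -0.051, -0.065, 0, 0, -0.051, -0.065, 0, 0, -0.051, -0.065, 0, 0, -0.051, -0.065, 0, 0, -0.051, -0.065, 0, 0, -0.051, -0.065, 0, 0, -0.051, -0.065, 0, 0, -0.051, -0.065, 0, 0], jaw=85, newtons=30)

```text
clock: 1.77
eef_pos: [0.4676, -0.207, 0.2308]
orientation: [0.181, 0.983, 0.0, -0.0]
contact_force: [0.7, 0.9, 0.2]
gripper_width: 0.0851
grip_force: 0.0
```

```bash
cat >> h.py <<'E'
def to(x,y,z,yaw=None):
    "world target of TCP -> total tool-axis shift in units of 0.5 m (turn printed in units of 360)"
    o=env.get_obs();R=Ro.from_quat(o['orientation']).as_matrix();d=R.T@(np.array([x,y,z])-o['eef_pos'])/.5
    cur=np.degrees(np.arctan2(R[1,1],R[0,1]))
    s='clk %.2f pos %s shift %s ydir %.1f F %s'%(o['clock'],o['eef_pos'].round(4),d.round(4),cur,np.round(o['contact_force'],1))
    if yaw is not None: s+=' turn %.4f'%(-(yaw-cur)/360)
    print(s,'j6 %.2f w %.4f'%(o['joint_pos'][5],o['gripper_width']))
E
python3 - <<'E'
from h import *
to(.4707,-.2052,.05)
c=load('top')
cr=lambda x,y:onz(c,160+x/2.5,90+y/2.5,.012).round(4)
q=np.array([cr(55,308),cr(318,303),cr(320,393),cr(55,400)]);print('long',q,q.mean(0))
q=np.array([cr(538,273),cr(654,297),cr(634,411),cr(517,387)]);print('sq',q,q.mean(0))
E
```

```text
clk 1.77 pos [ 0.4676 -0.207   0.2308] shift [-0.0047  0.0055  0.3615] ydir 69.1 F [0.7 0.9 0.2] j6 -1.77 w 0.0851
long [[0.4864 0.3246 0.012 ]
 [0.499  0.0658 0.012 ]
 [0.4107 0.0608 0.012 ]
 [0.3962 0.3185 0.012 ]] [0.448075 0.192425 0.012   ]
sq [[ 0.5352 -0.1509  0.012 ]
 [ 0.5145 -0.2667  0.012 ]
 [ 0.4013 -0.2463  0.012 ]
 [ 0.4218 -0.1312  0.012 ]] [ 0.4682   -0.198775  0.012   ]
```

Emit:
drive_tool(commands=[-0.001, 0.001, 0.072, 0, -0.001, 0.001, 0.072, 0, -0.001, 0.001, 0.072, 0, -0.001, 0.001, 0.072, 0, -0.001, 0.001, 0.05, 0, 0, 0, 0.023, 0])

```text
clock: 2.27
eef_pos: [0.4678, -0.2015, 0.0458]
orientation: [0.181, 0.983, 0.002, -0.004]
contact_force: [-0.8, 0.8, -0.5]
gripper_width: 0.0848
grip_force: 0.0
```

Emit:
drive_tool(commands=[0, 0, 0, 0, 0, 0, 0, 0, 0, 0, 0, 0, 0, 0, 0, 0, 0, 0, 0, 0, 0, 0, 0, 0], jaw=40, newtons=30)

```text
clock: 2.77
eef_pos: [0.4717, -0.2038, 0.0522]
orientation: [0.181, 0.984, -0.0, 0.001]
contact_force: [-0.7, -0.2, -0.6]
gripper_width: 0.0592
grip_force: 32.3
```

Emit:
drive_tool(commands=[0, 0, -0.04, 0, 0, 0, -0.075, 0, 0, 0, -0.075, 0, 0, 0, -0.075, 0, 0, 0, -0.035, 0, 0.02, 0.044, 0, 0, 0.031, 0.068, 0, 0, 0.031, 0.068, 0, 0, 0.031, 0.068, 0, 0, 0.031, 0.068, 0, 0, 0.031, 0.068, 0, 0, 0.031, 0.068, 0, 0, 0.031, 0.068, 0, 0, 0.031, 0.068, 0, 0, 0.031, 0.068, 0, 0, 0.031, 0.068, 0, 0, 0.025, 0.056, 0, 0, 0.015, 0.04, 0, 0, 0, 0, 0, 0, 0, 0, 0, 0])

```text
clock: 4.43
eef_pos: [0.4437, 0.2463, 0.2011]
orientation: [0.18, 0.984, -0.0, 0.0]
contact_force: [-0.1, -0.2, -0.7]
gripper_width: 0.0593
grip_force: 32.8
```

Run:
```python
from h import *
to(.445,.245,.054)
c=cam('wrist');cv2.imwrite('pics/w1.png',c['img'])
```

```text
clk 4.43 pos [0.4437 0.2463 0.2011] shift [-0.0033 -0.0015  0.2942] ydir 69.3 F [-0.1 -0.2 -0.7] j6 -0.85 w 0.0593
```

View pics/w1.png

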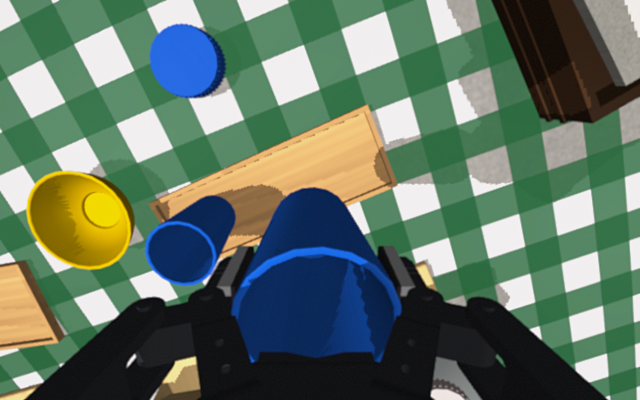

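The picture shows the beaker upright in the grip at about (316,290). The other beaker is at (185,250) and the free tray half lies below. I lower it now.

Emit:
drive_tool(commands=[0, 0, 0.06, 0, 0, 0, 0.07, 0, 0, 0, 0.07, 0, 0, 0, 0.05, 0, 0, 0, 0.02, 0, 0, 0, 0.012, 0, 0, 0, 0.006, 0, 0, 0, 0.005, 0, 0, 0, 0, 0, 0, 0, 0, 0])

```text
clock: 5.32
eef_pos: [0.4452, 0.2459, 0.056]
orientation: [0.181, 0.983, 0.001, 0.001]
contact_force: [0.4, 1.0, -1.4]
gripper_width: 0.0589
grip_force: 32.8
```

Emit:
drive_tool(commands=[0, 0, 0, 0, 0, 0, 0, 0, 0, 0, 0, 0, 0, 0, 0, 0, 0, 0, 0, 0], jaw=80)

```text
clock: 5.73
eef_pos: [0.4441, 0.2457, 0.0545]
orientation: [0.181, 0.984, 0.0, 0.0]
contact_force: [0.4, 0.1, -1.0]
gripper_width: 0.0797
grip_force: 0.0
```

Emit:
drive_tool(commands=[0, 0, -0.05, 0, 0, 0, -0.08, 0, 0, 0, -0.08, 0, 0, 0, -0.08, 0, 0, 0, -0.08, 0, 0, 0, -0.08, 0, 0, 0, -0.04, 0, -0.054, -0.036, 0, 0, -0.054, -0.036, 0, 0, -0.054, -0.036, 0, 0, -0.054, -0.036, 0, 0, -0.054, -0.036, 0, 0, -0.054, -0.036, 0, 0, -0.054, -0.036, 0, 0, -0.054, -0.036, 0, 0, -0.054, -0.036, 0, 0, 0, 0, 0, 0.0145, 0, 0, 0, 0.0145, 0, 0, 0, 0, 0, 0, 0, 0], jaw=85)

```text
clock: 7.4
eef_pos: [0.6133, 0.0077, 0.2991]
orientation: [0.269, 0.963, -0.0, -0.0]
contact_force: [0.1, 0.1, 0.4]
gripper_width: 0.0849
grip_force: 0.0
```

Run:
```python
from h import *
to(.6162,.0078,.176,59)
c=cam('top');P=cloud(c)
hsv=cv2.cvtColor(c['img'],cv2.COLOR_BGR2HSV)
m=(cv2.inRange(hsv,(100,120,50),(125,255,255))>0)&(P[...,2]>.085)&(P[...,2]<.11)
n,l,s,ce=cv2.connectedComponentsWithStats(cv2.dilate(m.astype(np.uint8),np.ones((7,7))))
for i in range(1,n):
    X=P[(l==i)&m]; print(len(X),cv2.minEnclosingCircle(X[:,:2].astype(np.float32)))
c=cam('wrist');cv2.imwrite('pics/w2.png',c['img']);print(c['R'].round(2).tolist())
```

```text
clk 7.40 pos [0.6133 0.0077 0.2991] shift [-0.0048  0.0032  0.2461] ydir 58.8 F [0.1 0.1 0.4] turn -0.0004 j6 -1.14 w 0.0849
201 ((0.6190550327301025, 0.6297992467880249), 0.031835995614528656)
148 ((0.4454698860645294, 0.24385371804237366), 0.030441921204328537)
43 ((0.45352619886398315, 0.14053258299827576), 0.02094675414264202)
[[0.52, 0.86, 0.0], [0.82, -0.49, 0.3], [0.26, -0.15, -0.95]]
```

View pics/w2.png

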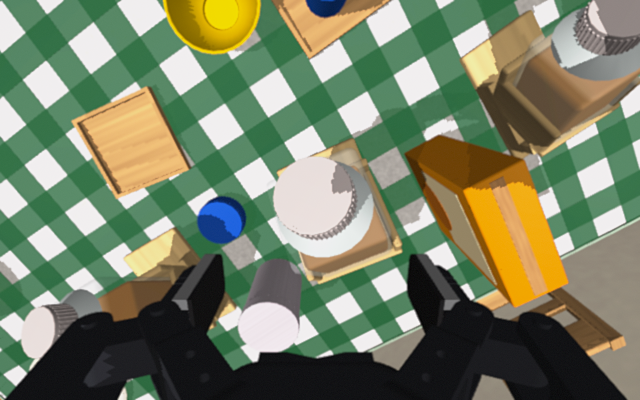

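The wrist view shows the wide lid at (317,198) between the fingers. The tray at (130,140) is now empty. I refine the lid centre from this view and then descend.

Run:
```python
from h import *
c=load('wrist');P=cloud(c);img=c['img'].astype(int);v,u=np.mgrid[0:400,0:640]
a=np.array([np.sin(.6109)*np.cos(np.radians(171.5)),np.sin(.6109)*np.sin(np.radians(171.5)),np.cos(.6109)])
m=(np.hypot(u-317,v-200)<60)&((img.max(-1)-img.min(-1))<45)&(P[...,2]>.18)
X=P[m];h=X@a;H=np.histogram(h,bins=np.arange(h.min(),h.max()+.001,.001));k=H[1][H[0].argmax()]+.0005
Y=X[abs(h-k)<.003]
mm=Y.mean(0);n=np.linalg.svd(Y-mm)[2][2];n*=np.sign(n[2]);print('n',n.round(3),np.degrees(np.arctan2(n[1],n[0])),np.degrees(np.arccos(n[2])))
e1=np.cross([0,0,1],a);e1/=np.linalg.norm(e1);e2=np.cross(a,e1)
q=np.c_[(Y-mm)@e1,(Y-mm)@e2].astype(np.float32);hl=cv2.convexHull(q)[:,0]
A=np.c_[2*hl,np.ones(len(hl))];s=np.linalg.lstsq(A,(hl**2).sum(1),rcond=None)[0]
T=mm+s[0]*e1+s[1]*e2;print('T',T.round(4),'r',np.sqrt(s[2]+s[0]**2+s[1]**2),len(Y),'M',(T-.014*a).round(4))
```

```text
n [-0.566  0.075  0.821] 172.48629043554777 34.82488566099688
T [0.6062 0.0077 0.2053] r 0.03173727762050322 4887 M [0.6141 0.0065 0.1938]
```

Emit:
drive_tool(commands=[-0.004, 0, 0.05, 0, 0, 0, 0.07, 0, 0, 0, 0.07, 0, 0, 0, 0.04, 0, 0, 0, 0.016, 0, 0, 0, 0, 0, 0, 0, 0, 0], jaw=82)

```text
clock: 8.08
eef_pos: [0.6156, 0.0069, 0.1774]
orientation: [0.269, 0.963, 0.0, 0.001]
contact_force: [0.2, -0.8, 0.2]
gripper_width: 0.0818
grip_force: 0.0
```

Emit:
drive_tool(commands=[0, 0, 0, 0, 0, 0, 0, 0, 0, 0, 0, 0, 0, 0, 0, 0], jaw=50, newtons=60)

```text
clock: 8.42
eef_pos: [0.6162, 0.0061, 0.1803]
orientation: [0.27, 0.963, -0.0, 0.002]
contact_force: [-3.7, -1.2, 5.6]
gripper_width: 0.0655
grip_force: 64.6
```

Emit:
drive_tool(commands=[0, 0, 0, -0.0175, 0, 0, 0, -0.0175, 0, 0, 0, -0.0175, 0, 0, 0, -0.0175, 0, 0, 0, -0.0175, 0, 0, 0, -0.0175, 0, 0, 0, -0.0175, 0, 0, 0, 0])

```text
clock: 9.08
eef_pos: [0.619, 0.0064, 0.181]
orientation: [-0.113, 0.994, -0.001, 0.006]
contact_force: [5.1, 3.4, 1.2]
gripper_width: 0.063
grip_force: 93.5
```

Run:
```python
from h import *
to(.615,.007,.177,104)
o=env.get_obs();print(o['moment'],o['grip_force'])
c=cam('wrist');cv2.imwrite('pics/w3.png',c['img'])
```

```text
clk 9.08 pos [0.619  0.0064 0.181 ] shift [0.0077 0.003  0.0079] ydir 102.9 F [5.1 3.4 1.2] turn -0.0029 j6 -1.91 w 0.0630
[-0.7440763  -0.91309405 -0.39916298] 93.54758856003173
```

View pics/w3.png

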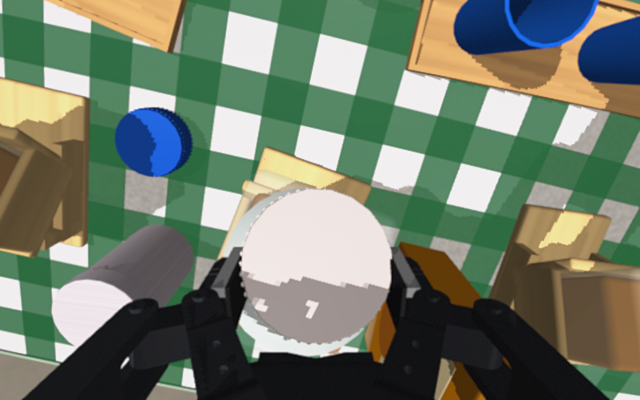

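The grip is centred on the lid at (316,265), and the low moment says no slip. I repeat the cycle: open, turn back, close, twist.

Emit:
drive_tool(commands=[0, 0, 0, 0, 0, 0, 0, 0, 0, 0, 0, 0.01, 0, 0, 0, 0.0175, 0, 0, 0, 0.0175, 0, 0, 0, 0.0175, 0, 0, 0, 0.0175, 0, 0, 0, 0.0175, 0, 0, 0, 0.0175, 0, 0, 0, 0.0075, 0, 0, 0, 0], jaw=80)

```text
clock: 10.05
eef_pos: [0.6151, 0.0067, 0.1769]
orientation: [0.27, 0.963, 0.0, 0.0]
contact_force: [-0.3, -0.8, 0.1]
gripper_width: 0.0801
grip_force: 0.0
```

Run:
```python
from h import *
to(.615,.007,.178,60)
```

```text
clk 10.05 pos [0.6151 0.0067 0.1769] shift [ 0.0006  0.0004 -0.0022] ydir 58.7 F [-0.3 -0.8  0.1] turn -0.0037 j6 -1.13 w 0.0801
```

Emit:
drive_tool(commands=[0, 0, 0, 0, 0, 0, 0, 0, 0, 0, 0, 0, 0, 0, 0, 0, 0, 0, 0, -0.0175, 0, 0, 0, -0.0175, 0, 0, 0, -0.0175, 0, 0, 0, -0.0175, 0, 0, 0, -0.0175, 0, 0, 0, -0.0175, 0, 0, 0, -0.0175, 0, 0, 0, 0], jaw=50)

```text
clock: 11.05
eef_pos: [0.6172, 0.006, 0.1785]
orientation: [-0.113, 0.994, -0.001, 0.003]
contact_force: [4.2, -0.1, 2.6]
gripper_width: 0.0628
grip_force: 107.8
```

Emit:
drive_tool(commands=[0, 0, 0, 0, 0, 0, 0, 0, 0, 0, -0.002, 0.01, 0, 0, -0.001, 0.0175, 0, 0, 0, 0.0175, 0, 0, 0, 0.0175, 0, 0, 0, 0.0175, 0, 0, 0, 0.0175, 0, 0, 0, 0.0175, 0, 0, 0, 0.0075, 0, 0, 0, 0], jaw=80)

```text
clock: 11.97
eef_pos: [0.6143, 0.0069, 0.1771]
orientation: [0.27, 0.963, -0.0, -0.001]
contact_force: [0.0, 0.1, 0.5]
gripper_width: 0.0801
grip_force: 0.0
```

Emit:
drive_tool(commands=[0, 0, 0, 0, 0, 0, 0, 0, 0, 0, 0, 0, 0, 0, 0, 0, 0, 0, 0, -0.0175, 0, 0, 0, -0.0175, 0, 0, 0, -0.0175, 0, 0, 0, -0.0175, 0, 0, 0, -0.0175, 0, 0, 0, -0.0175, 0, 0, 0, -0.0175, 0, 0, 0, 0], jaw=50)

```text
clock: 12.97
eef_pos: [0.6181, 0.0063, 0.1782]
orientation: [-0.112, 0.994, -0.001, 0.004]
contact_force: [6.6, 1.6, -1.8]
gripper_width: 0.0628
grip_force: 91.4
```

Emit:
drive_tool(commands=[0, 0, 0, 0, 0, 0, 0, 0, 0, 0, -0.002, 0.01, 0, 0, -0.001, 0.0175, 0, 0, 0, 0.0175, 0, 0, 0, 0.0175, 0, 0, 0, 0.0175, 0, 0, 0, 0.0175, 0, 0, 0, 0.0175, 0, 0, 0, 0.0075, 0, 0, 0, 0], jaw=80)

```text
clock: 13.88
eef_pos: [0.615, 0.0066, 0.179]
orientation: [0.27, 0.963, -0.0, -0.0]
contact_force: [-0.0, -0.2, -0.4]
gripper_width: 0.0797
grip_force: 0.0
```

```bash
cat > lid.py <<'E'
from h import *
def lidtop(az=172.):
    c=cam('wrist');P=cloud(c);img=c['img'].astype(int);v,u=np.mgrid[0:400,0:640]
    a=np.array([np.sin(.6109)*np.cos(np.radians(az)),np.sin(.6109)*np.sin(np.radians(az)),np.cos(.6109)])
    X0=np.array([.606,.0077,.205])
    d=P-X0;r=np.linalg.norm(d-(d@a)[...,None]*a,axis=-1)
    h=d@a;m=(r<.026)&(abs(h)<.03);return np.median(h[m]),m.sum()
E
python3 - <<'E'
from lid import *
to(.614,.0075,.18,60);print(lidtop())
E
```

```text
clk 13.88 pos [0.615  0.0066 0.179 ] shift [ 0.0026  0.0005 -0.002 ] ydir 58.7 F [-0.  -0.2 -0.4] turn -0.0037 j6 -1.13 w 0.0797
(np.float64(0.0037026589388161387), np.int64(12462))
```

Emit:
drive_tool(commands=[0.002, 0, 0, 0, 0, 0, 0, 0, 0, 0, 0, 0, 0, 0, 0, 0, 0, 0, 0, -0.0175, 0, 0, 0, -0.0175, 0, 0, 0, -0.0175, 0, 0, 0, -0.0175, 0, 0, 0, -0.0175, 0, 0, 0, -0.0175, 0, 0, 0, -0.0175, 0, 0, 0, 0], jaw=50)

```text
clock: 14.93
eef_pos: [0.6153, 0.0028, 0.1827]
orientation: [-0.113, 0.994, -0.005, 0.001]
contact_force: [-2.9, -11.3, 9.0]
gripper_width: 0.0655
grip_force: 63.9
```

Emit:
drive_tool(commands=[0, 0, 0, 0, 0, 0, 0, 0, 0, 0, -0.002, 0.01, 0, 0, -0.001, 0.0175, 0, 0, 0, 0.0175, 0, 0, 0, 0.0175, 0, 0, 0, 0.0175, 0, 0, 0, 0.0175, 0, 0, 0, 0.0175, 0, 0, 0, 0.0075, 0.001, 0, 0, 0], jaw=80)

```text
clock: 15.85
eef_pos: [0.6136, 0.0073, 0.1802]
orientation: [0.27, 0.963, -0.001, -0.0]
contact_force: [0.9, -3.2, 0.2]
gripper_width: 0.0799
grip_force: 1.1
```

Emit:
drive_tool(commands=[0.001, 0, 0, 0, 0, 0, 0, 0, 0, 0, 0, 0, 0, 0, 0, 0, 0, 0, 0, -0.0175, 0, 0, 0, -0.0175, 0, 0, 0, -0.0175, 0, 0, 0, -0.0175, 0, 0, 0, -0.0175, 0, 0, 0, -0.0175, 0, 0, 0, -0.0175, 0, 0, 0, 0], jaw=50)

```text
clock: 16.85
eef_pos: [0.6136, 0.0006, 0.1853]
orientation: [-0.113, 0.994, -0.008, -0.001]
contact_force: [-9.8, -21.0, 15.0]
gripper_width: 0.0655
grip_force: 89.9
```

Emit:
drive_tool(commands=[0, 0, 0, 0, 0, 0, 0, 0, 0, 0, -0.002, 0.01, 0, 0, -0.001, 0.0175, 0, 0, 0, 0.0175, 0, 0, 0, 0.0175, 0, 0, 0, 0.0175, 0, 0, 0, 0.0175, 0, 0, 0, 0.0175, 0, 0, 0, 0.0075, 0.001, 0, 0, 0], jaw=80)

```text
clock: 17.77
eef_pos: [0.6126, 0.0091, 0.1814]
orientation: [0.269, 0.963, 0.0, -0.001]
contact_force: [-0.3, -0.3, -0.3]
gripper_width: 0.0801
grip_force: 0.0
```

Emit:
drive_tool(commands=[0, 0, 0, 0, 0, 0, 0, 0, 0, 0, 0, 0, 0, 0, 0, 0, 0, 0, 0, -0.0175, 0, 0, 0, -0.0175, 0, 0, 0, -0.0175, 0, 0, 0, -0.0175, 0, 0, 0, -0.0175, 0, 0, 0, -0.0175, 0, 0, 0, -0.0125, 0, 0, 0, 0], jaw=50)

```text
clock: 18.77
eef_pos: [0.6143, 0.0013, 0.1872]
orientation: [-0.096, 0.995, -0.007, 0.001]
contact_force: [-6.8, -18.5, 15.3]
gripper_width: 0.0658
grip_force: 72.4
```

Run:
```python
from lid import *
to(.613,.0078,.182,60);print(lidtop())
```

```text
clk 18.77 pos [0.6143 0.0013 0.1872] shift [0.0001 0.0135 0.0103] ydir 101.1 F [ -6.8 -18.5  15.3] turn 0.1141 j6 -1.88 w 0.0658
(np.float64(0.01651729173458365), np.int64(12913))
```

```bash
cat >> lid.py <<'E'
def lidfit():
    c=load('wrist');P=cloud(c);X0=np.array([.606,.0077,.205])
    img=c['img'].astype(int)
    m=(np.linalg.norm(P-X0,axis=-1)<.04)&((img.max(-1)-img.min(-1))<45);X=P[m];rng=np.random.default_rng(0);b=None
    for _ in range(500):
        s=X[rng.choice(len(X),3,0)];n=np.cross(s[1]-s[0],s[2]-s[0]);n/=np.linalg.norm(n)+1e-12
        if abs(n[2])<.6: continue
        i=abs((X-s[0])@n)<.0015
        if b is None or i.sum()>b.sum(): b=i
    Y=X[b];mm=Y.mean(0);n=np.linalg.svd(Y-mm)[2][2];n*=np.sign(n[2]);e1=np.cross([0,0,1],n);e1/=np.linalg.norm(e1);e2=np.cross(n,e1)
    q=np.c_[(Y-mm)@e1,(Y-mm)@e2].astype(np.float32);cc,r=cv2.minEnclosingCircle(q)
    print('n',n.round(3),'tilt',np.degrees(np.arccos(n[2])).round(1),'az',np.degrees(np.arctan2(n[1],n[0])).round(1),'T',(mm+cc[0]*e1+cc[1]*e2).round(4),round(r,4),len(X),len(Y))
E
python3 - <<'E'
from lid import *
lidfit();c=load('wrist');cv2.imwrite('pics/w4.png',c['img'])
E
```

```text
n [-0.34  -0.469  0.815] tilt 35.4 az -125.9 T [ 0.6052 -0.0061  0.2169] 0.032 21052 17238
```

View pics/w4.png

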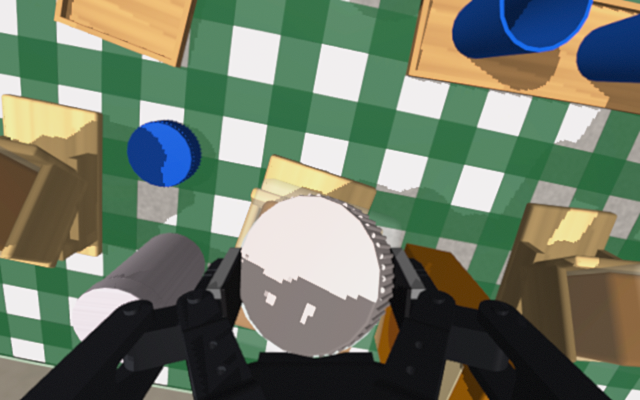

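The lid top at (312,270) now faces a new direction, turned with the gripper, so it is off the thread and resting on the neck. I ease it up gently and watch the force.

Emit:
drive_tool(commands=[0.002, -0.004, -0.006, 0, 0.002, -0.004, -0.006, 0, 0.002, -0.004, -0.008, 0, 0, 0, 0, 0])

```text
clock: 19.15
eef_pos: [0.6127, 0.0005, 0.1918]
orientation: [-0.097, 0.995, -0.001, 0.002]
contact_force: [7.0, -4.4, -4.0]
gripper_width: 0.0662
grip_force: 70.8
```

Run:
```python
from lid import *
cam('wrist');to(.613,.0078,.182,60);lidfit()
```

```text
clk 19.20 pos [6.127e-01 5.000e-04 1.917e-01] shift [-0.0034  0.0142  0.0194] ydir 101.1 F [ 7.6 -4.7 -4.7] turn 0.1142 j6 -1.88 w 0.0658
n [-0.265 -0.466  0.844] tilt 32.4 az -119.6 T [ 0.6046 -0.0067  0.2217] 0.0319 20336 16690
```

Emit:
drive_tool(commands=[0, 0, -0.008, 0, 0, 0, -0.008, 0, 0, 0, -0.008, 0, 0, 0, 0, 0])

```text
clock: 19.53
eef_pos: [0.6111, 0.0013, 0.2037]
orientation: [-0.097, 0.995, -0.0, -0.0]
contact_force: [0.6, -2.0, 0.3]
gripper_width: 0.0658
grip_force: 73.1
```

Emit:
drive_tool(commands=[0, 0, -0.04, 0, 0, 0, -0.07, 0, 0, 0, -0.06, 0, 0, 0, -0.03, 0, 0, 0, 0, 0, 0, 0, 0, 0])

```text
clock: 20.03
eef_pos: [0.6113, 0.0019, 0.3043]
orientation: [-0.097, 0.995, 0.0, 0.0]
contact_force: [0.4, -0.2, -0.6]
gripper_width: 0.0656
grip_force: 73.0
```

Run:
```python
from lid import *
import re
c=cam('wrist');cv2.imwrite('pics/w5.png',c['img']);to(.613,.0078,.182,60)
src=open('lid.py').read().replace('X0=np.array([.606,.0077,.205])','X0=env.get_obs()["eef_pos"]+[-.004,0,.025]');open('lid.py','w').write(src)
import importlib,lid;importlib.reload(lid);lid.lidfit()
```

```text
clk 20.08 pos [0.6105 0.0019 0.3023] shift [-0.0077  0.0104  0.2406] ydir 101.1 F [-0.7 -0.2 -1.2] turn 0.1141 j6 -1.88 w 0.0654
n [-0.229 -0.46   0.858] tilt 30.9 az -116.5 T [ 0.6041 -0.0069  0.3331] 0.0339 21973 17307
```

View pics/w5.png

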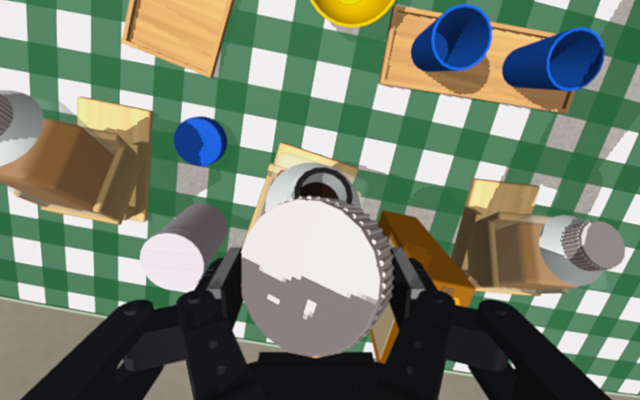

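The lid is free: the jar mouth is open at (325,190) and the lid is held tilted at (312,275), with its high side to the right. I carry it over the square tray, turning so the fingers lie along the tray's diagonal for clearance.

Emit:
drive_tool(commands=[0.03, -0.028, 0, 0, 0.044, -0.042, 0, 0, 0.044, -0.042, 0, 0, 0.044, -0.042, 0, 0, 0.044, -0.042, 0, 0, 0.044, -0.042, 0, 0, 0.044, -0.042, 0, 0, 0.038, -0.036, 0, 0, 0.02, -0.02, 0, 0, 0, 0, 0.05, -0.0165, 0, 0, 0.08, -0.0165, 0, 0, 0.08, -0.0165, 0, 0, 0.08, -0.0165, 0, 0, 0.08, 0, 0, 0, 0.06, 0, 0, 0, 0.03, 0, 0, 0, 0, 0, 0, 0, 0, 0])

```text
clock: 21.58
eef_pos: [0.4684, -0.1956, 0.0713]
orientation: [-0.299, 0.954, 0.002, -0.002]
contact_force: [0.3, -0.3, -0.1]
gripper_width: 0.066
grip_force: 73.0
```

Run:
```python
from lid import *
cam('wrist');to(.468,-.199,.016,124.9);lidfit()
```

```text
clk 21.63 pos [ 0.4699 -0.1966  0.0735] shift [ 0.0059 -0.002   0.115 ] ydir 124.8 F [-1.  -0.7  0.2] turn -0.0003 j6 -2.72 w 0.0654
n [-0.021 -0.515  0.857] tilt 31.1 az -92.3 T [ 0.4615 -0.2033  0.1019] 0.0375 22212 17399
```

Emit:
drive_tool(commands=[0.002, 0, 0.03, 0, 0.002, 0, 0.03, 0, 0, 0, 0.024, 0, 0, 0, 0.014, 0, 0, 0, 0.006, 0, 0, 0, 0, 0, 0, 0, 0, 0])

```text
clock: 22.22
eef_pos: [0.4694, -0.1984, 0.023]
orientation: [-0.299, 0.954, -0.0, 0.0]
contact_force: [-0.8, -0.4, -1.0]
gripper_width: 0.0657
grip_force: 73.0
```

Emit:
drive_tool(commands=[0, 0, 0, 0, 0, 0, 0.002, 0, 0, 0, 0.003, 0, 0, 0, 0.003, 0, 0, 0, 0.003, 0, 0, 0, 0.003, 0, 0, 0, 0, 0], newtons=20)

```text
clock: 22.8
eef_pos: [0.4689, -0.1981, 0.0152]
orientation: [-0.299, 0.954, 0.0, 0.0]
contact_force: [0.2, 1.0, 0.2]
gripper_width: 0.0657
grip_force: 73.1
```

Run:
```python
from lid import *
cam('wrist');to(.468,-.199,.004,124.9);lidfit()
```

```text
clk 22.85 pos [ 0.4689 -0.1982  0.0153] shift [ 0.0025 -0.0003  0.0226] ydir 124.8 F [-0.4  0.2  0.7] turn -0.0004 j6 -2.72 w 0.0657
n [-0.024 -0.51   0.86 ] tilt 30.7 az -92.7 T [ 0.4617 -0.2039  0.0469] 0.0388 21988 17384
```

Emit:
drive_tool(commands=[0, 0, 0.002, 0, 0, 0, 0.002, 0, 0, 0, 0.002, 0, 0, 0, 0.002, 0, 0, 0, 0, 0], jaw=63, newtons=20)

```text
clock: 23.27
eef_pos: [0.4703, -0.1978, 0.0139]
orientation: [-0.299, 0.954, 0.0, 0.001]
contact_force: [-3.0, 7.5, 15.9]
gripper_width: 0.0655
grip_force: 74.2
```

Run:
```python
from lid import *
cam('wrist');to(.468,-.199,.004,124.9);lidfit()
```

```text
clk 23.32 pos [ 0.4703 -0.1978  0.0139] shift [0.0051 0.0006 0.0197] ydir 124.8 F [-4.3  7.1 15.5] turn -0.0004 j6 -2.72 w 0.0658
n [ 0.012 -0.486  0.874] tilt 29.1 az -88.6 T [ 0.4627 -0.2039  0.0455] 0.039 21969 17153
```

Emit:
drive_tool(commands=[0, 0, 0, 0, 0, 0, 0, 0, 0, 0, 0, 0], jaw=66)

```text
clock: 23.57
eef_pos: [0.4705, -0.1982, 0.0138]
orientation: [-0.299, 0.954, -0.0, 0.001]
contact_force: [-1.3, 6.0, 12.8]
gripper_width: 0.0661
grip_force: 60.5
```

Run:
```python
from lid import *
cam('wrist');to(.468,-.199,.004,124.9);lidfit()
```

```text
clk 23.62 pos [ 0.4705 -0.1982  0.0138] shift [0.005  0.0017 0.0195] ydir 124.8 F [-1.7  4.8 12.6] turn -0.0004 j6 -2.72 w 0.0664
n [ 0.01  -0.486  0.874] tilt 29.1 az -88.8 T [ 0.4629 -0.2044  0.0455] 0.039 22009 17262
```

Emit:
drive_tool(commands=[0, 0, 0, 0, 0, 0, 0, 0], jaw=67)

```text
clock: 23.78
eef_pos: [0.4711, -0.1986, 0.0136]
orientation: [-0.299, 0.954, -0.001, 0.002]
contact_force: [1.4, 3.8, 8.5]
gripper_width: 0.0672
grip_force: 37.0
```

Emit:
drive_tool(commands=[0, 0, 0.002, 0, 0, 0, 0.002, 0, 0, 0, 0, 0], jaw=67.5)

```text
clock: 24.03
eef_pos: [0.4719, -0.1981, 0.0126]
orientation: [-0.299, 0.954, -0.001, 0.003]
contact_force: [0.5, 7.4, 15.6]
gripper_width: 0.0675
grip_force: 27.2
```

Run:
```python
from lid import *
cam('wrist');to(.468,-.199,.004,124.9);lidfit()
```

```text
clk 24.08 pos [ 0.472  -0.1981  0.0126] shift [0.0076 0.0031 0.0172] ydir 124.8 F [-0.4  8.5 15. ] turn -0.0004 j6 -2.72 w 0.0680
n [ 0.029 -0.467  0.884] tilt 27.9 az -86.5 T [ 0.4696 -0.2074  0.0432] 0.0335 22109 17327
```

Emit:
drive_tool(commands=[0, 0, 0, 0, 0, 0, 0.002, 0, 0, 0, 0.002, 0, 0, 0, 0, 0], jaw=68)

```text
clock: 24.42
eef_pos: [0.4722, -0.1986, 0.0106]
orientation: [-0.299, 0.954, -0.001, 0.003]
contact_force: [1.8, 5.8, 14.0]
gripper_width: 0.068
grip_force: 18.8
```

Run:
```python
from lid import *
cam('wrist');to(.468,-.199,.004,124.9);lidfit()
```

```text
clk 24.47 pos [ 0.4722 -0.1986  0.0106] shift [0.0074 0.0041 0.0132] ydir 124.8 F [ 0.7  5.4 13.6] turn -0.0004 j6 -2.72 w 0.0676
n [ 0.063 -0.42   0.905] tilt 25.1 az -81.5 T [ 0.4704 -0.2073  0.0424] 0.0336 22138 17170
```

Emit:
drive_tool(commands=[0, 0, 0.002, 0, 0, 0, 0.002, 0, 0, 0, 0.002, 0, 0, 0, 0.002, 0, 0, 0, 0, 0], jaw=68.2)

```text
clock: 24.88
eef_pos: [0.4709, -0.1986, 0.0053]
orientation: [-0.299, 0.954, -0.001, 0.002]
contact_force: [1.3, 3.4, 8.4]
gripper_width: 0.0683
grip_force: 12.7
```

Run:
```python
from lid import *
cam('wrist');to(.468,-.199,.004,124.9);lidfit()
```

```text
clk 24.93 pos [ 0.4709 -0.1986  0.0053] shift [0.0052 0.0027 0.0027] ydir 124.8 F [0.3 2.5 8.1] turn -0.0003 j6 -2.72 w 0.0683
n [ 0.085 -0.32   0.944] tilt 19.3 az -75.1 T [ 0.4696 -0.2064  0.0405] 0.034 22255 17187
```

Emit:
drive_tool(commands=[0, 0, 0.002, 0, 0, 0, 0.002, 0, 0, 0, 0.002, 0, 0, 0, 0, 0], jaw=68.2)

```text
clock: 25.27
eef_pos: [0.4694, -0.1983, 0.0007]
orientation: [-0.299, 0.954, -0.0, 0.0]
contact_force: [-0.0, 1.2, 1.3]
gripper_width: 0.0686
grip_force: 4.5
```

Run:
```python
from lid import *
cam('wrist');to(.468,-.199,.004,124.9);lidfit();print(env.get_obs()['grip_force'])
```

```text
clk 25.32 pos [ 0.4692 -0.1983  0.0005] shift [ 0.0028  0.0003 -0.0069] ydir 124.8 F [1.6 0.6 2.2] turn -0.0003 j6 -2.72 w 0.0682
n [ 0.076 -0.237  0.968] tilt 14.4 az -72.2 T [ 0.4691 -0.2046  0.039 ] 0.0339 22248 17259
4.264033777581062
```

Emit:
drive_tool(commands=[0, 0, 0.001, 0, 0, 0, 0, 0], jaw=68.6)

```text
clock: 25.48
eef_pos: [0.4684, -0.198, -0.0007]
orientation: [-0.299, 0.954, 0.0, -0.0]
contact_force: [0.2, 0.5, 0.5]
gripper_width: 0.0686
grip_force: 0.0
```

Emit:
drive_tool(commands=[0, 0, 0, 0, 0, 0, 0, 0], jaw=69)

```text
clock: 25.65
eef_pos: [0.4684, -0.1981, -0.0006]
orientation: [-0.299, 0.954, 0.0, -0.0]
contact_force: [-0.4, -0.3, 0.6]
gripper_width: 0.0692
grip_force: 0.0
```

Run:
```python
from lid import *
cam('wrist');to(.468,-.199,.004,124.9);lidfit();print(env.get_obs()['grip_force'])
```

```text
clk 25.70 pos [ 0.4685 -0.1981 -0.0005] shift [ 0.0019 -0.0009 -0.0091] ydir 124.8 F [-0.6  0.2 -0.8] turn -0.0004 j6 -2.72 w 0.0689
n [-0.001 -0.001  1.   ] tilt 0.1 az -112.8 T [ 0.4634 -0.1988  0.0327] 0.0391 21715 16841
0.0
```

The lid is flat (tilt 0.1°, top at 33 mm). I open and withdraw.

Emit:
drive_tool(commands=[0, 0, 0, 0, 0, 0, 0, 0, 0, 0, 0, 0, 0, 0, -0.02, 0, 0, 0, -0.05, 0, 0, 0, -0.07, 0, 0, 0, -0.08, 0, 0, 0, -0.08, 0, 0, 0, -0.08, 0, 0, 0, -0.06, 0, 0.07, 0, 0, 0, 0.07, 0, 0, 0, 0, 0, 0, 0, 0, 0, 0, 0], jaw=78)

```text
clock: 26.87
eef_pos: [0.4106, -0.2388, 0.2208]
orientation: [-0.298, 0.955, -0.001, 0.001]
contact_force: [0.1, -1.0, -0.4]
gripper_width: 0.0782
grip_force: 0.0
```

Run:
```python
from lid import *
to(.468,-.199,.2)
c=cam('scene');t=cam('top');P=cloud(t)
i=np.vstack([c['img'][120:400],t['img'][30:310]]);cv2.imwrite('pics/end.png',i)
hsv=cv2.cvtColor(t['img'],cv2.COLOR_BGR2HSV)
m=(cv2.inRange(hsv,(100,120,50),(125,255,255))>0)&(P[...,2]>.085)&(P[...,2]<.11)
n,l,s,ce=cv2.connectedComponentsWithStats(cv2.dilate(m.astype(np.uint8),np.ones((7,7))))
for k in range(1,n):
    X=P[(l==k)&m]; print(len(X),cv2.minEnclosingCircle(X[:,:2].astype(np.float32)))
```

```text
clk 26.87 pos [ 0.4106 -0.2388  0.2208] shift [-0.1396  0.0003  0.0417] ydir 124.6 F [ 0.1 -1.  -0.4] j6 -2.86 w 0.0782
191 ((0.618492066860199, 0.6302856206893921), 0.03156284615397453)
90 ((0.4508461356163025, 0.12192053347826004), 0.030150819569826126)
155 ((0.4452568292617798, 0.2440059334039688), 0.030280636623501778)
```

View pics/end.png

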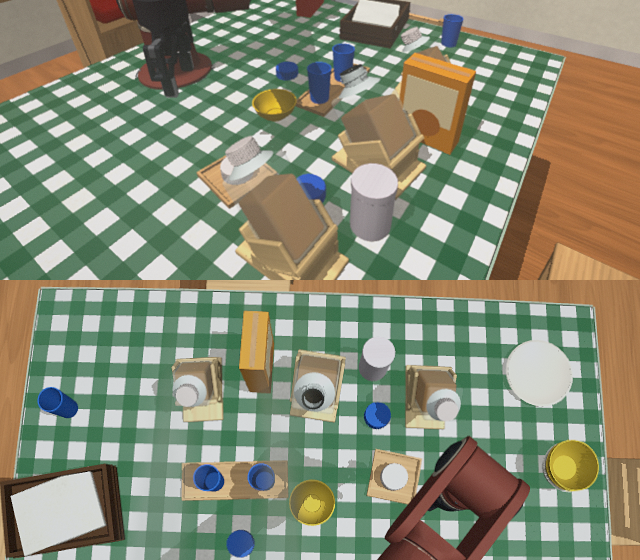

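The lid lies flat in the square tray at (395,477), and the jar is open at (315,395). Both beakers stand on the long tray, and everything else is where it was. I hand in now.

```bash
python3 -c "
from rig import env
print(env.hand_in())"
```

```text
the job is handed in; nothing more can be done
None
```

I handed the job in at about 27 s, with no verdict returned: the wide jar is open, its lid lies flat and open side down in the square tray, and the beaker stands upright on the long tray beside the other one, with nothing else seen to have moved.

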